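# Switch off the printer and the lamp on the desk's power box

## Robot

A 7-joint arm with a two-finger parallel gripper is mounted at the origin on the work surface. World frame = base frame: x ahead of the robot, y to its left, z up, the work surface at z = 0. Lengths are in m, angles in rad, forces in N, time in s.
With the tool pointing down it reaches from about 0.4 to 0.85 m from the base axis. Payload 10.4 kg.
Tool frame: the origin (TCP) lies midway between the tips of the shut fingers; the grasp point (between the pads) lies behind it (arm.grip_depth is the z of the grasp point in the tool frame, in m); z points along the fingers, x is the direction in which the jaws open and shut, and the axes are right-handed (so a half turn about z gives the same grasp; the last joint's range is limited). The gripper opens to 85 mm and grips with 20 to 120 N. Pads are 22 mm wide; open, the fingers measure 114 mm over their backs; the gripper's body (76 mm by 85 mm) begins 54 mm behind the grasp point. The pads swing forward as they close: fully open they stand 13 mm farther back than shut.
Start: joints at [-1.294, 0.332, -0.065, 1.46, 0.022, 1.35, -0.088], TCP at [0.185, 0.597, 0.231] pointing down, gripper open.
Joint ranges: [-2.6, 2.6], [-0.5, 2.12], [-1.47, 1.34], [0.16, 2.42], [-1.27, 4.41], [0.06, 2.06], [-2.6, 2.6]. Speed limits (rad/s): [2.22, 2.22, 2.79, 2.79, 3.14, 3.14, 3.14].

## Interface

Orientations are given as a unit quaternion [x, y, z, w].
In Python, from workcell import arm, eyes gives the robot as it stands.
- The arm moves only by the tool servo_tool, never from a script. Its arguments are lists of equal length, an entry for each row: "gripper": the opening, from 0 (shut) to 1 (fully open); "xyz": the shift along the tool's x, y, z in mm, a list of three; "rot": the turn, a rotation vector about the tool's x, y, z in rad, a list of three. In form: {"gripper": [gripper, ...], "xyz": [[tx, ty, tz], ...], "rot": [[rx, ry, rz], ...]}. A call has 1 to 5 rows; each row shifts and turns the commanded pose from where the row before left it, along the tool's axes as they then stand; what a row does not reach is not made up. A row lasts 1/10 s, in which the tool goes at most 50 mm and 8.59 degrees, less where a joint would pass 70% of its speed; a pose out of reach is approached as far as the arm can. A call is refused whole if a number of a shift passes 50 or a number of a turn 0.15, either way. A call with a gripper value outside its range is refused whole. The fingers move at their own pace and stop on an object; "grip_force" is the grip in N (left out, the last holds). Time passes only in rows, so rows that do not move let the fingers close. It gives the time, the measured TCP pose, the force and the opening at its end, in the units of the state.
- arm.state(): the state, without advancing time (a new reading comes with each control period).
- eyes.camera(name): name is "scene" or "top" or "wrist"; returns a dict with "frame" (480x640x3 uint8, red, green, blue), "z_map" (480x640 float32, m along the optical axis (not along the pixel's ray), 0 where there is no reading), "fx", "fy", "cx", "cy" (pixels), "rvec" (rotation vector, rad) and "tvec" (3), from world to camera coordinates, as OpenCV has them. Camera axes: x right, y down, z forward; pixel columns grow to the right and rows downward; lengths in m; the calibration is good to about 2 mm. A picture is of the moment at which its call begins.
- arm.hand_in(): hands the job in, once; it reports no verdict.
The state is a dict: "time_s": time; "qpos": joint angles; "qd": joint speeds; "joint_efforts": joint torques, N m; "eef_pos": TCP position; "tcp_rot": TCP orientation; "force": force on the tool from outside, world axes, zero at the start; "moment": the same for the moment, N m; "finger_gap": opening from 0.0 (shut) to 1.0 (fully open).
Only numpy, scipy, OpenCV 4.12 (cv2) and the standard library are available. Lean on these libraries where they do the work, as an engineer would, in place of code of your own. Each camera call takes 0.05 s, during which the arm holds its last target.

## Task

The desk is being shut down for the night: on the grey power box, switch off the printer, whose lever ends in a wide flat paddle, and the desk lamp, whose lever ends in a round ball, by flipping each from its on side (leaning to the front of the box, where the robot stands) fully over to its off side (leaning to the back). Either may go first. Leave the two plain straight levers in the same row as they are, one on and one already off.

Things in the scene. Friction and masses are not known exactly. Their poses are not given: they have to be found in the camera images.
- unit: Grey power box 224 mm long (y, along the row), 170 mm deep, 30 mm tall; origin on the desk below the middle of the row; x points from its front (robot side) to its back; yaw within 0.35 rad. Four black switch modules sit in the row in any order, 40 mm apart, tops 48 mm above the desk. Each lever swings front to back about a level pivot over the row's centre line, 44 mm above the desk.
- paddle_tip (a point): Printer's switch: metal lever, round stem 8 mm thick, ending in a flat upright plate 26 mm wide along the row, 7 mm thick, from 32 to 58 mm from the pivot. Point: on the lever's axis, 50 mm from the pivot. z runs along the lever; y is the hinge axis (along the row); yaw is the box's; pitch is the lean: -0.5 rad full front (on), +0.5 full back (off); starts within 0.1 of an end.
- ball_tip (a point): Desk lamp's switch: metal lever, stem 8 mm thick, ending in a ball 24 mm in diameter centred 48 mm from the pivot. Point: on the lever's axis, 50 mm from the pivot. z runs along the lever; y is the hinge axis (along the row); yaw is the box's; pitch is the lean: -0.5 rad full front (on), +0.5 full back (off); starts within 0.1 of an end.
- rod_a_tip (a point): Plain switch that is on: straight metal stem 8 mm thick, no head, leaning to the front; leave it alone. Point: on the lever's axis, 50 mm from the pivot. z runs along the lever; y is the hinge axis (along the row); yaw is the box's; pitch is the lean: -0.5 rad full front (on), +0.5 full back (off); starts within 0.1 of an end.
- rod_b_tip (a point): Plain switch that is already off: straight metal stem 8 mm thick, no head, leaning to the back; leave it alone. Point: on the lever's axis, 50 mm from the pivot. z runs along the lever; y is the hinge axis (along the row); yaw is the box's; pitch is the lean: -0.5 rad full front (on), +0.5 full back (off); starts within 0.1 of an end.
- paddle (a joint): Printer's lever: 0 rad hard against its on stop (leaning to the front), 0.5 upright, 1.0 hard against its off stop (leaning to the back). It is a stiff lever without a spring: about 1.2 N at the tip (2 N at half height) moves it, it stays where it is left, so it has to be pushed over to its stop.
- ball (a joint): Desk lamp's lever: 0 rad hard against its on stop (leaning to the front), 0.5 upright, 1.0 hard against its off stop (leaning to the back). Stiff and springless like the printer's.

How it is judged:
At the end, for the whole second after the job is handed in: The paddle lever and the ball lever are both over at their off side (beyond 0.75 of their 1.0 rad swing, within about 14 degrees of the stop), and the tips of both plain levers are within 12 mm of where they started (value of joint each of paddle, ball above 0.75 rad and distance of each of rod_a_tip, rod_b_tip from where it was at the start of the episode below 0.012 m); the robot touches nothing.
It fails at once if a plain lever is pushed: its tip moves more than 15 mm from where it started (distance of any of rod_a_tip, rod_b_tip from where it was at the start of the episode above 0.015 m).
It also fails if it takes over 40 s, if anything falls off the work surface, if the arm or the gripper's body presses on something with over 40 N, if the wrist force passes 120 N, or if a joint passes its speed limit or range.

## Working session

There is one attempt and no reset: what is moved stays moved. The work goes in short steps, Python scripts to look and compute and a tool call to move; the robot and the scene stay as the last step left them, time stands still between calls to the robot, and variables do not carry over. Pictures are saved under pics/ and viewed, and the job is handed in when it is done.

Besides the shell and the picture viewer there is one more tool, called after "Call:" as name(argument=value, ...), one argument or row to a line, values as JSON. servo_tool: Moves the arm, as the interface text tells. Its arguments: {"type":"object","properties":{"gripper":{"type":"array","items":{"type":"number"}},"xyz":{"type":"array","items":{"type":"array","items":{"type":"number"}}},"rot":{"type":"array","items":{"type":"array","items":{"type":"number"}}},"grip_force":{"type":"number"}},"required":["gripper","xyz","rot"]}

```bash
mkdir -p pics; python3 - <<'E'
from workcell import arm, eyes
import cv2,numpy as np
s=arm.state(); print(s['time_s'],s['eef_pos'],s['tcp_rot'],arm.grip_depth)
for n in ['scene','top']:
    c=eyes.camera(n); cv2.imwrite(f'pics/{n}0.png',c['frame'][:,:,::-1]); np.savez(f'{n}0.npz',**c)
    R=cv2.Rodrigues(np.array(c['rvec']))[0]; print(n,-R.T@np.array(c['tvec']),R[2],c['fx'])
E
```

```text
0.0 [0.18446546 0.59674169 0.23048931] [ 8.04773851e-01  5.93581066e-01 -5.91623118e-04  4.65267879e-04] -0.0187
scene [ 0.91878444 -0.02392644  0.6165573 ] [-0.56297969  0.11505574 -0.8184229 ] 519.0709851498638
top [0.47378174 0.06058308 0.71232798] [ 0.11832783  0.00354432 -0.99296826] 484.3792218312515
```

View pics/scene0.png

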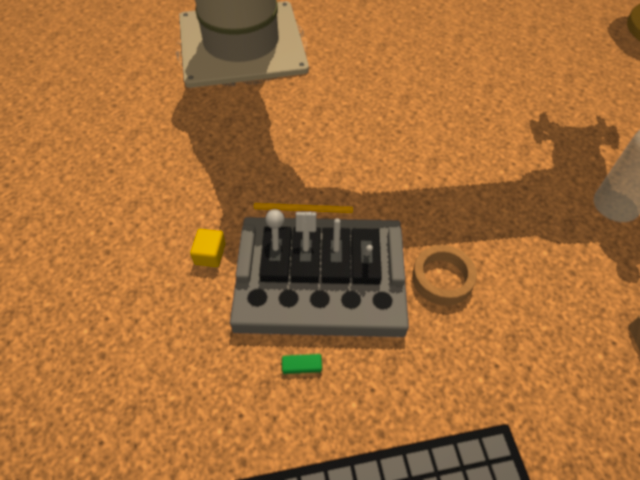

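View pics/top0.png

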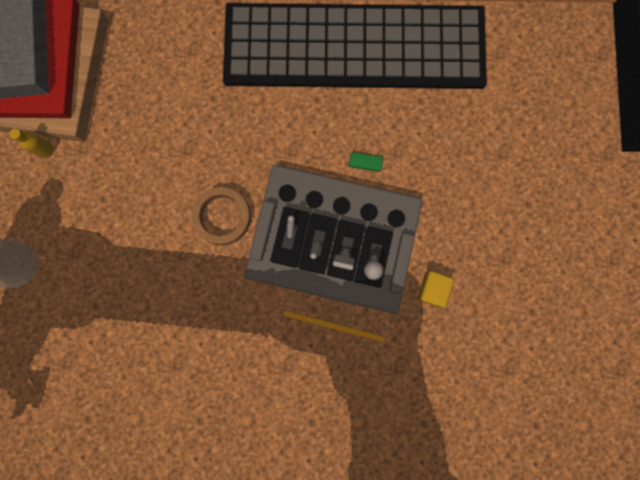

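The top view (robot below, +y to the left) shows the levers from right to left: ball (374,269), paddle (344,261), rod_a (316,250, front), rod_b (290,228, back). The scene view shows the same order, with ball at (275,218) and paddle at (306,222). The ball and paddle are neighbours at the -y end. Next I'll measure the box.

```bash
cat > h.py <<'E'
import numpy as np,cv2
def ray(c,u,v,z):
    R=cv2.Rodrigues(np.array(c['rvec']))[0]; t=np.array(c['tvec']).ravel()
    d=R.T@np.array([(u-c['cx'])/c['fx'],(v-c['cy'])/c['fy'],1]); o=-R.T@t
    return o+d*(z-o[2])/d[2]
def cloud(c):
    R=cv2.Rodrigues(np.array(c['rvec']))[0]; t=np.array(c['tvec']).ravel()
    v,u=np.mgrid[:480,:640]; Z=c['z_map']
    P=np.stack([(u-c['cx'])/c['fx']*Z,(v-c['cy'])/c['fy']*Z,Z],-1)
    return (P-t)@R
E
python3 - <<'E'
from h import *
for n in ['top','scene']:
    c=dict(np.load(n+'0.npz')); P=cloud(c)
    if n=='top': roi=(slice(155,320),slice(235,425)); 
    else: roi=(slice(200,340),slice(225,415))
    Q=P[roi].reshape(-1,3); ok=c['z_map'][roi].ravel()>0; Q=Q[ok]
    m=(Q[:,2]>.022)&(Q[:,2]<.11)
    r=cv2.minAreaRect((Q[m][:,:2]*1000).astype(np.float32)); print(n,'box',r)
    # top face of the box and module tops
    for lo,hi in [(.026,.034),(.044,.052)]:
        k=(Q[:,2]>lo)&(Q[:,2]<hi); print(lo,k.sum(),cv2.minAreaRect((Q[k][:,:2]*1000).astype(np.float32)))
    k=(Q[:,2]>.068); X=Q[k]
    img=np.zeros((480,640),np.uint8); sub=((P[roi][...,2]>.066)&(c['z_map'][roi]>0)).astype(np.uint8)
    nl,lab=cv2.connectedComponents(sub)
    for i in range(1,nl):
        A=P[roi][lab==i]
        if len(A)>4: print(len(A),A.mean(0).round(4),A.max(0).round(4),A.min(0).round(4))
c=dict(np.load('top0.npz'))
for nm,u,v,z in [('ball',374,269,.086),('paddle',344,261,.09),('roda',314,254,.088),('rodb',291,218,.088)]: print(nm,ray(c,u,v,z).round(4))
for u,v in [(275,166),(421,197),(398,311),(246,277)]: print(ray(c,u,v,.03).round(4))
c=dict(np.load('scene0.npz'))
for nm,u,v,z in [('ball',275,218,.086),('paddle',306,219,.09),('roda',337,222,.088),('rodb',369,247,.088)]: print(nm,ray(c,u,v,z).round(4))
E
```

```text
top box ((560.4837036132812, 54.30903625488281), (299.26263427734375, 170.42263793945312), 77.5486068725586)
0.026 10366 ((559.8140258789062, 52.520957946777344), (292.37567138671875, 169.77362060546875), 77.51537322998047)
0.044 7065 ((544.4935302734375, 52.20289993286133), (218.06777954101562, 83.85900115966797), 77.46371459960938)
85 [0.5711 0.1075 0.0799] [0.5804 0.1117 0.0923] [0.5632 0.1028 0.0661]
66 [0.5324 0.0752 0.0805] [0.5407 0.0798 0.0896] [0.5242 0.0708 0.0665]
238 [0.5205 0.0374 0.0889] [0.5331 0.051  0.098 ] [0.5102 0.0245 0.0664]
270 [ 0.5099 -0.0008  0.0941] [0.5243 0.0099 0.0998] [ 0.4992 -0.0121  0.0668]
scene box ((561.001953125, 56.21189880371094), (238.86862182617188, 171.75640869140625), 77.55594635009766)
0.026 9815 ((559.44775390625, 49.10382843017578), (223.6389923095703, 171.65626525878906), 77.6147689819336)
0.044 6827 ((545.1920776367188, 52.38010025024414), (218.05616760253906, 84.30877685546875), 77.35223388671875)
321 [ 0.5159 -0.002   0.0895] [0.5254 0.01   0.1002] [ 0.503  -0.0132  0.0661]
418 [0.523  0.037  0.0858] [0.5334 0.0508 0.0982] [0.5117 0.024  0.0661]
119 [0.5346 0.0752 0.078 ] [0.5417 0.0799 0.09  ] [0.5234 0.0704 0.066 ]
46 [0.5769 0.1059 0.0845] [0.5803 0.1094 0.0906] [0.5711 0.103  0.0709]
ball [ 0.5111 -0.0022  0.086 ]
paddle [0.5206 0.0368 0.09  ]
roda [0.5293 0.0757 0.088 ]
rodb [0.576  0.1064 0.088 ]
[0.6613 0.1355 0.03  ]
[ 0.6185 -0.0749  0.03  ]
[ 0.4564 -0.0413  0.03  ]
[0.5007 0.1721 0.03  ]
ball [ 5.09e-01 -3.00e-04  8.60e-02]
paddle [0.5212 0.0381 0.09  ]
roda [0.5319 0.0762 0.088 ]
rodb [0.5772 0.1068 0.088 ]
```

```bash
python3 - <<'E'
from h import *
for n in ['top','scene']:
    c=dict(np.load(n+'0.npz')); P=cloud(c); m=(c['z_map']>0)&(P[...,2]>.05)
    k,l,st,ce=cv2.connectedComponentsWithStats(m.astype(np.uint8))
    for i in range(1,k):
        if st[i,4]>60: A=P[l==i]; print(n,st[i,:4],A.min(0).round(3),A.max(0).round(3))
E
```

```text
top [  0   0  74 114] [0.728 0.434 0.05 ] [0.901 0.528 0.09 ]
top [633   0   7  71] [ 0.804 -0.387  0.05 ] [ 0.91  -0.382  0.061]
top [ 10 128  24  19] [0.68  0.476 0.05 ] [0.7   0.494 0.077]
top [286 215   9  23] [0.556 0.103 0.05 ] [0.58  0.116 0.092]
top [  0 238  18  47] [0.486 0.481 0.05 ] [0.548 0.506 0.087]
top [311 239  12  20] [0.524 0.066 0.05 ] [0.553 0.08  0.09 ]
top [333 248  21  22] [0.51  0.024 0.05 ] [0.542 0.051 0.098]
top [365 254  18  25] [ 0.499 -0.013  0.05 ] [0.534 0.01  0.1  ]
scene [195   0  83  45] [-0.014 -0.075  0.05 ] [0.077 0.076 0.132]
scene [607 129  33  73] [0.487 0.481 0.05 ] [0.55  0.51  0.138]
scene [265 210  19  51] [ 0.503 -0.014  0.05 ] [0.55 0.01 0.1 ]
scene [296 212  20  44] [0.51  0.024 0.05 ] [0.552 0.051 0.098]
scene [331 218  10  33] [0.516 0.066 0.05 ] [0.551 0.08  0.09 ]
scene [360 241  13  19] [0.542 0.103 0.05 ] [0.58  0.122 0.091]
```

Call:
servo_tool(
  gripper=[0.3,0.3],
  xyz=[
    [0,30,0],
    [0,40,0],
  ],
  rot=[
    [0,0,-0.08],
    [0,0,0],
  ],
)

```text
time_s: 0.3
eef_pos: [0.2504, 0.58, 0.231]
tcp_rot: [0.778, 0.628, -0.001, -0.0]
force: [0.7, 1.1, 0.7]
finger_gap: 0.69
```

Call:
servo_tool(
  gripper=[0.3,0.3,0.3,0.3,0.3],
  xyz=[
    [-30,30,0],
    [-35,30,0],
    [-35,30,0],
    [-35,30,0],
    [-35,30,0],
  ],
  rot=[
    [0,0,0],
    [0,0,0],
    [0,0,0],
    [0,0,0],
    [0,0,0],
  ],
)

```text
time_s: 0.8
eef_pos: [0.3621, 0.379, 0.231]
tcp_rot: [0.78, 0.625, -0.0, -0.0]
force: [0.8, 0.2, 0.7]
finger_gap: 0.302
```

Call:
servo_tool(
  gripper=[0.3,0.3,0.3,0.3,0.3],
  xyz=[
    [-40,20,0],
    [-40,20,0],
    [-40,20,0],
    [-40,20,0],
    [-40,20,0],
  ],
  rot=[
    [0,0,0],
    [0,0,0],
    [0,0,0],
    [0,0,0],
    [0,0,0],
  ],
)

```text
time_s: 1.3
eef_pos: [0.4155, 0.162, 0.2312]
tcp_rot: [0.78, 0.625, 0.0, -0.0]
force: [1.1, -0.0, -0.4]
finger_gap: 0.298
```

Call:
servo_tool(
  gripper=[0.3,0.3,0.3,0.3],
  xyz=[
    [-40,20,0],
    [-30,20,0],
    [-30,10,10],
    [0,0,0],
  ],
  rot=[
    [0,0,0],
    [0,0,0],
    [0,0,0],
    [0,0,0],
  ],
)

```text
time_s: 1.7
eef_pos: [0.4424, 0.0511, 0.2203]
tcp_rot: [0.782, 0.623, -0.001, -0.0]
force: [0.2, 1.6, 0.1]
finger_gap: 0.304
```

Call:
servo_tool(
  gripper=[0.3,0.3,0.3,0.3],
  xyz=[
    [-17,15,30],
    [0,0,30],
    [0,0,30],
    [0,0,0],
  ],
  rot=[
    [0,0,-0.007],
    [0,0,0],
    [0,0,0],
    [0,0,0],
  ],
)

```text
time_s: 2.1
eef_pos: [0.4509, 0.0356, 0.1281]
tcp_rot: [0.778, 0.628, -0.003, -0.001]
force: [-1.8, -1.0, 0.2]
finger_gap: 0.3
```

```bash
python3 - <<'E'
from workcell import arm, eyes
import cv2,numpy as np
c=np.hstack([eyes.camera(n)['frame'][130:360,150:550,::-1] for n in ['scene','top']])
cv2.imwrite('pics/a.png',c); print(arm.state()['eef_pos'],arm.state()['tcp_rot'])
E
```

```text
[0.45341888 0.03601642 0.13179309] [ 7.78040095e-01  6.28214502e-01 -3.72476762e-04 -1.07457379e-04]
```

View pics/a.png

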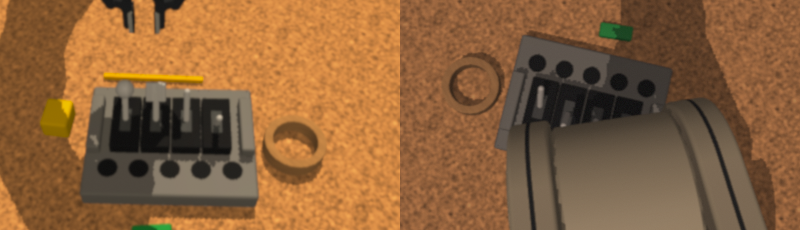

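The scene view has the two fingers at crop columns 125 and 158, in line with the ball (125) and paddle (156). Both rods are clear to the right. The fingers can go down now.

Call:
servo_tool(
  gripper=[0.3,0.3,0.3],
  xyz=[
    [-4,0,30],
    [0,0,25],
    [0,0,0],
  ],
  rot=[
    [0,0,0],
    [0,0,0],
    [0,0,0],
  ],
)

```text
time_s: 2.5
eef_pos: [0.4518, 0.0319, 0.0756]
tcp_rot: [0.778, 0.628, -0.001, -0.0]
force: [-0.9, 0.1, 0.1]
finger_gap: 0.299
```

Call:
servo_tool(
  gripper=[0.3,0.3,0.3],
  xyz=[
    [0,10,0],
    [0,5,0],
    [0,0,0],
  ],
  rot=[
    [0,0,0],
    [0,0,0],
    [0,0,0],
  ],
)

```text
time_s: 2.8
eef_pos: [0.4693, 0.0286, 0.0779]
tcp_rot: [0.778, 0.628, 0.001, 0.001]
force: [0.4, 0.6, 0.5]
finger_gap: 0.3
```

```bash
cat > look.py <<'E'
import sys
from workcell import arm, eyes
import cv2,numpy as np
c=eyes.camera('scene')['frame'][150:350,200:430,::-1]
cv2.imwrite('pics/%s.png'%sys.argv[1],cv2.resize(c,None,fx=3,fy=3,interpolation=cv2.INTER_CUBIC))
s=arm.state();p=s['eef_pos']; d=p[:2]-np.array([.5448,.0523])
print('bx,by,z',d@[.976,-.216],d@[.216,.976],p[2],s['force'],s['tcp_rot'])
E
python3 look.py b
```

```text
bx,by,z -0.06931268569513176 -0.039621581716184164 0.07743904842748449 [-0.05758456  0.03761535 -0.19304254] [7.78312384e-01 6.27876535e-01 8.50634243e-04 4.08259064e-04]
```

View pics/b.png

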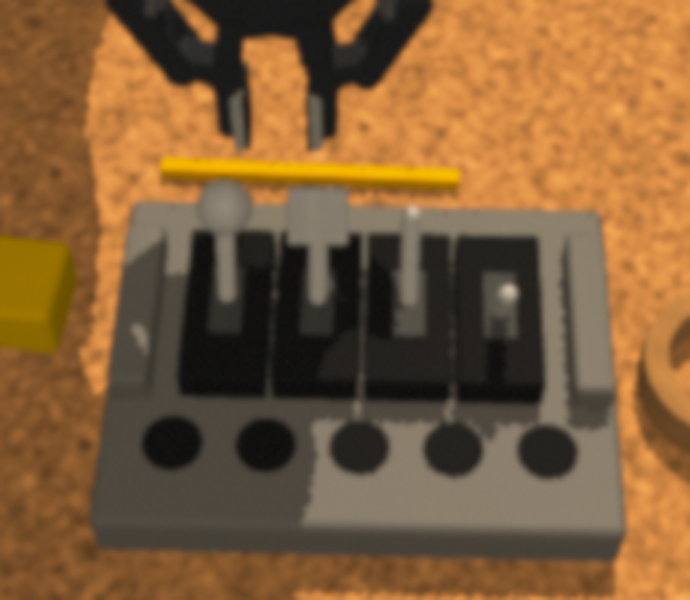

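The fingers (crop columns 232 and 325) line up with the ball (224) and paddle (318). The gripper elbows sit about 50 mm above the fingertips, so they clear the rod tops. I'll start the push.

Call:
servo_tool(
  gripper=[0.3,0.3,0.3,0.3,0.3],
  xyz=[
    [-2,5,0],
    [0,5,0],
    [0,5,0],
    [0,5,0],
    [0,5,0],
  ],
  rot=[
    [0,0,0],
    [0,0,0],
    [0,0,0],
    [0,0,0],
    [0,0,0],
  ],
)

```text
time_s: 3.35
eef_pos: [0.4918, 0.0212, 0.0763]
tcp_rot: [0.778, 0.628, -0.0, -0.0]
force: [-0.3, 0.4, 0.0]
finger_gap: 0.299
```

Call:
servo_tool(
  gripper=[0.3,0.3,0.3,0.3,0.3],
  xyz=[
    [0,5,0],
    [0,5,0],
    [0,5,0],
    [0,5,0],
    [0,0,0],
  ],
  rot=[
    [0,0,0],
    [0,0,0],
    [0,0,0],
    [0,0,0],
    [0,0,0],
  ],
)

```text
time_s: 3.85
eef_pos: [0.5117, 0.0168, 0.0763]
tcp_rot: [0.778, 0.628, 0.0, 0.0]
force: [-0.3, -0.2, 0.1]
finger_gap: 0.299
```

```bash
python3 look.py c
```

```text
bx,by,z -0.02478529922658271 -0.041769716356465494 0.07629960503729942 [0.10343843 0.10227973 0.85641552] [7.78270604e-01 6.27928808e-01 3.06711782e-04 4.30241016e-04]
```

View pics/c.png

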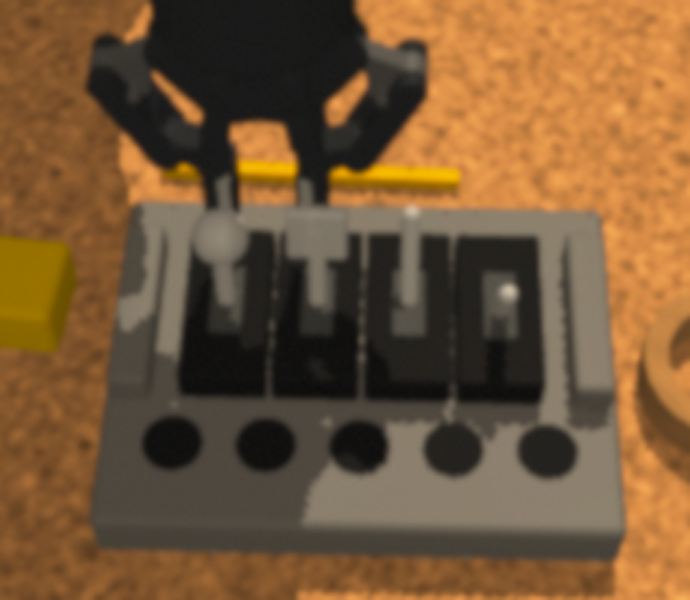

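The ball (220,240) and paddle (317,230) have both started moving back, and the rods haven't moved. I'll keep pushing.

Call:
servo_tool(
  gripper=[0.3,0.3,0.3,0.3,0.3],
  xyz=[
    [0,5,0],
    [0,5,0],
    [0,5,0],
    [0,5,0],
    [0,0,0],
  ],
  rot=[
    [0,0,0],
    [0,0,0],
    [0,0,0],
    [0,0,0],
    [0,0,0],
  ],
)

```text
time_s: 4.4
eef_pos: [0.5311, 0.0126, 0.0761]
tcp_rot: [0.778, 0.628, 0.0, 0.0]
force: [0.2, -0.5, -0.2]
finger_gap: 0.301
```

```bash
python3 look.py d
```

```text
bx,by,z -0.004835798702825005 -0.04169449323499826 0.07623447328254061 [ 0.58409113 -0.86813128  0.28921989] [7.78294948e-01 6.27898693e-01 2.32341178e-04 3.88508127e-04]
```

View pics/d.png

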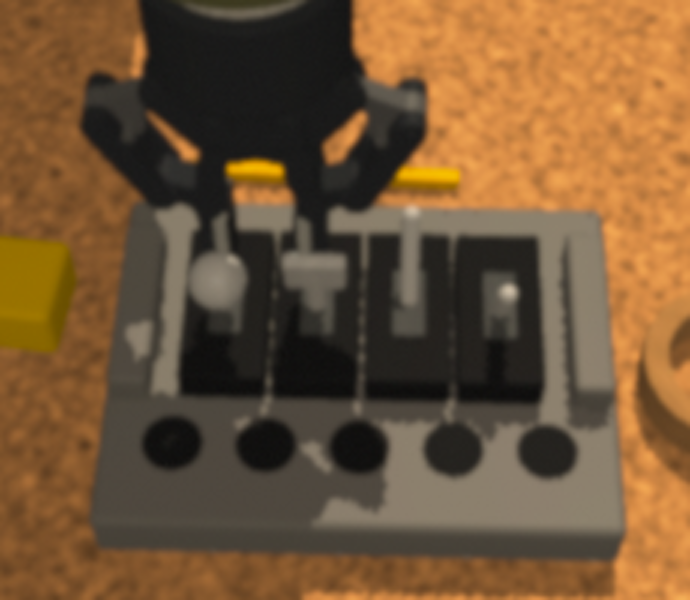

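Call:
servo_tool(
  gripper=[0.3,0.3,0.3,0.3],
  xyz=[
    [0,3,0],
    [0,3,0],
    [0,2,0],
    [0,0,0],
  ],
  rot=[
    [0,0,0],
    [0,0,0],
    [0,0,0],
    [0,0,0],
  ],
)

```text
time_s: 4.85
eef_pos: [0.5371, 0.0114, 0.0758]
tcp_rot: [0.778, 0.628, -0.001, -0.001]
force: [-7.8, 0.9, 1.0]
finger_gap: 0.3
```

```bash
python3 look.py e
```

```text
bx,by,z 0.0013292983223246375 -0.04160630686509853 0.07577461992000181 [-8.76888373  1.70305602  0.7975645 ] [ 0.77821227  0.62799959 -0.00102284 -0.00106339]
```

View pics/e.png

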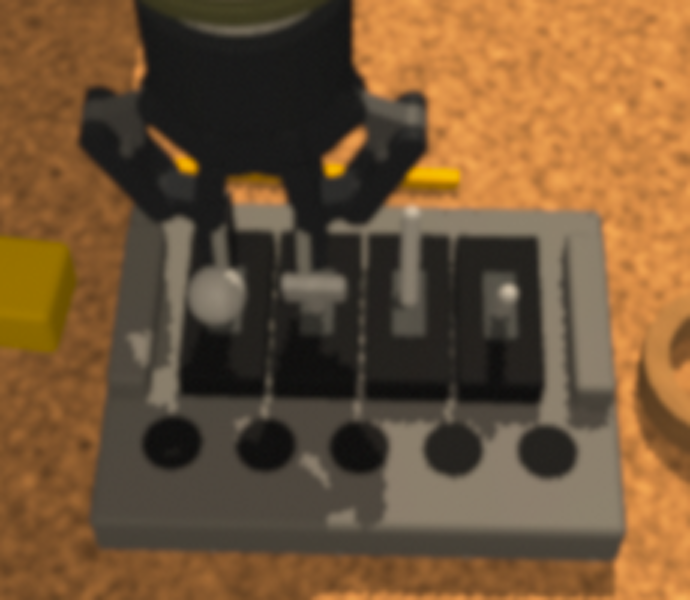

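The force has risen to 9 N, so the ball has probably reached its stop. A little more push should bring the paddle over too.

Call:
servo_tool(
  gripper=[0.3,0.3,0.3],
  xyz=[
    [0,2,0],
    [0,2,0],
    [0,0,0],
  ],
  rot=[
    [0,0,0],
    [0,0,0],
    [0,0,0],
  ],
)

```text
time_s: 5.2
eef_pos: [0.5377, 0.0113, 0.0754]
tcp_rot: [0.778, 0.628, -0.003, -0.004]
force: [-24.8, 5.6, 15.4]
finger_gap: 0.295
```

The force is now 25 N and the levers have stopped moving. I'll back away and check.

Call:
servo_tool(
  gripper=[0.3,0.3,0.3,0.3,0.3],
  xyz=[
    [0,-10,0],
    [0,-20,0],
    [0,-30,0],
    [0,-30,-10],
    [0,0,-30],
  ],
  rot=[
    [0,0,0],
    [0,0,0],
    [0,0,0],
    [0,0,0],
    [0,0,0],
  ],
)

```text
time_s: 5.7
eef_pos: [0.45, 0.0295, 0.1144]
tcp_rot: [0.778, 0.628, -0.002, -0.001]
force: [0.7, 0.5, 0.2]
finger_gap: 0.301
```

Call:
servo_tool(
  gripper=[0.3,0.3,0.3],
  xyz=[
    [0,0,-40],
    [0,0,-30],
    [0,0,0],
  ],
  rot=[
    [0,0,0],
    [0,0,0],
    [0,0,0],
  ],
)

```text
time_s: 6.0
eef_pos: [0.4572, 0.0296, 0.1908]
tcp_rot: [0.778, 0.628, 0.004, 0.002]
force: [0.7, 0.2, -0.6]
finger_gap: 0.297
```

```bash
python3 look.py f; python3 - <<'E'
from h import *
from workcell import eyes
c=eyes.camera('scene');P=cloud(c)
roi=(slice(195,340),slice(225,415)); A=P[roi]; m=(A[...,2]>.066)&(A[...,2]<.11)&(c['z_map'][roi]>0)
k,l=cv2.connectedComponents(m.astype(np.uint8))
for i in range(1,k):
    X=A[l==i]
    if len(X)<8: continue
    T=X[X[:,2]>X[:,2].max()-.008].mean(0); d=X[:,:2]-[.5448,.0523]
    bx=d@[.976,-.216]; by=d@[.216,.976]
    print(len(X),T.round(4),'bx',bx.min().round(4),bx.max().round(4),'by',by.mean().round(4),'z',X[:,2].max().round(4), 'lean of tops', np.arctan2((T[:2]-[.5448,.0523])@[.976,-.216],T[2]-.044).round(2))
E
```

```text
bx,by,z -0.08169379231559043 -0.041394213935594455 0.1885155852241613 [-0.32481763 -1.12927881 -0.31715329] [0.77824806 0.62794973 0.00283731 0.00102305]
119 [0.5307 0.076  0.0854] bx -0.0251 -0.0067 by 0.0202 z 0.0891 lean of tops -0.43
296 [ 0.5566 -0.0111  0.095 ] bx 0.0119 0.0354 by -0.0591 z 0.0991 lean of tops 0.46
189 [0.5638 0.0279 0.0961] bx 0.0148 0.0273 by -0.0196 z 0.0989 lean of tops 0.43
48 [0.5779 0.106  0.0881] bx 0.0141 0.0239 by 0.0593 z 0.0914 lean of tops 0.44
```

View pics/f.png

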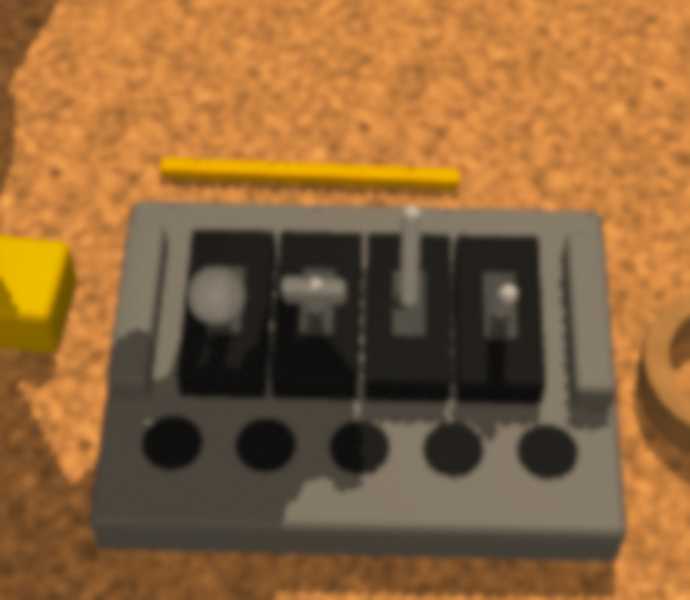

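Both switched levers lean back about 0.43–0.46 rad. The threshold corresponds to 0.25, and the switch that is already off reads 0.44. The rods are where they started and nothing is touching the box, so I'm handing in.

```bash
python3 -c "
from workcell import arm
print(arm.hand_in(), arm.state()['time_s'])"
```

```text
the job is handed in; nothing more can be done
the job is handed in; nothing more can be done
```

The printer (paddle) and desk lamp (ball) levers are both switched off, and I handed the job in a little after 6 s of the 40 s allowed. They were neighbours at the robot's right-hand end of the row, so I pushed both in one sweep, one gripper finger on each. The push peaked at about 30 N at the wrist when they stopped moving, and then I backed the arm clear.

- **Switched levers:** the last depth check had the ball leaning back about 0.46 rad and the paddle about 0.43. That is roughly 0.93–0.96 of the 1.0 rad swing, against the 0.75 needed. The paddle's edges alone suggest slightly less, about 0.9, so it may sit just short of its stop; I did not push it again.
- **Plain levers:** both read within about 2 mm of where they started, which is the accuracy of the calibration.
- **Contact:** the gripper was clear of the box, about 80 mm in front of the row and 190 mm up, with the force reading near zero.

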